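# Bolt down the vase saddle with a quarter-turn channel nut

## Robot

A 6-joint arm with a two-finger parallel gripper is mounted at the origin on the work surface. World frame = base frame: x ahead of the robot, y to its left, z up, the work surface at z = 0. Lengths are in m, angles in rad, forces in N, time in s.
With the tool pointing down it reaches from about 0.375 to 0.925 m from the base axis. Payload 5.7 kg.
Tool frame: the origin (TCP) lies midway between the tips of the shut fingers; the grasp point (between the pads) lies 19 mm behind it (env.grip_point_offset is the distance from the TCP to the grasp point, in m); z points along the fingers, y is the direction in which the jaws open and shut (so a half turn about z gives the same grasp; the last joint's range is limited). The gripper opens to 88 mm and grips with 3 to 60 N. Pads are 20 mm wide; open, the fingers measure 115 mm over their backs; the gripper's body (75 mm by 178 mm) begins 61 mm behind the grasp point.
Start: joints at [-0.115, 0.359, 1.51, -0, 1.272, -0.115], TCP at [0.6, -0, 0.195] pointing down, gripper open.
Joint ranges: [-2.97, 2.97], [-1.01, 2.36], [0.21, 2.38], [-0.96, 4.11], [0.2, 2.71], [-2.98, 2.98]. Speed limits (rad/s): [2.39, 2.39, 3.14, 3.14, 3.14, 3.14].

## Interface

Orientations are given as a 3x3 rotation matrix whose columns are the frame's x, y, z axes.
In Python, from station import env gives the robot as it stands.
- The arm moves only by the tool apply_moves, never from a script. Its argument "increments" is a list of rows, each a list of 5 numbers: the finger opening in mm, from 0 to 87.8, then the shift along the tool's x, y, z as a fraction of full scale, then the turn about the tool's z as a fraction of full scale. In form: [[jaw, tx, ty, tz, yaw], ...]. A call has 1 to 20 rows; each row shifts and turns the commanded pose from where the row before left it, along the tool's axes as they then stand; what a row does not reach is not made up. Full scale, the value 1, is 150 mm for a shift and 0.08 rad for a turn. A row lasts 1/10 s, in which the tool goes at most 50 mm and 8.59 degrees, less where a joint would pass 70% of its speed; a pose out of reach is approached as far as the arm can. A call with a number of a shift or a turn outside -1 to 1 is refused whole. A call with a gripper value outside its range is refused whole. The fingers move at their own pace and stop on an object; the grip force is fixed at half the most. Time passes only in rows, so rows that do not move let the fingers close. It gives the time, the measured TCP pose, the force and the opening at its end, in the units of the state.
- env.sense(): the state, without advancing time (a new reading comes with each control period).
- env.grab_frame(name): name is "scene" or "side" or "wrist"; returns a dict with "image" (384x512x3 uint8, blue, green, red), "range_z" (384x512 float32, m along the optical axis (not along the pixel's ray), 0 where there is no reading), "fx", "fy", "cx", "cy" (pixels), "rvec" (rotation vector, rad) and "tvec" (3), from world to camera coordinates, as OpenCV has them; the wrist camera has in their place "T_tool_cam" (4x4, takes a point from camera to tool coordinates, whose origin is the TCP and whose axes are the flange's). Camera axes: x right, y down, z forward; pixel columns grow to the right and rows downward; lengths in m; the calibration is good to about 2 mm. A picture is of the moment at which its call begins: read the wrist's pose just before it.
- env.sign_off(): hands the job in, once; it reports no verdict.
Trained networks look in a picture, given as the dict that the camera call returned (one of the last four; its "shot" number tells which), for a name from the list of things; names that differ only in an ending like _2 or _b are one class to them, and where a whole thing is asked for, a point or a joint stands for the part that bears it (a point fixed in the world has none). Each returns a list of dicts, best first, with "score" (0 to 1); they miss things now and then, are a little off and sometimes report something else, mostly with a low value. They report only what shows in the picture. A call takes as long as a camera call. They do not tell look-alikes from the thing itself.
- env.search_frame(picture, label): "position" ([x, y, z] in m, in world coordinates, good to about 4 mm: the middle of the surface that is visible of it).
- env.trace(picture, label): "pixels" (384x512 bool, what is visible of it).
The state is a dict: "clock": time; "joint_pos": joint angles; "qvel": joint speeds; "tau": joint torques, N m; "tool_pos": TCP position; "eef_rot": TCP orientation; "contact_force": force on the tool from outside, world axes, zero at the start; "ft_torque": the same for the moment, N m; "gripper_width": finger opening in m.
Only numpy, scipy, OpenCV 4.12 (cv2) and the standard library are available. Lean on these libraries where they do the work, as an engineer would, in place of code of your own. Each camera call takes 0.05 s, during which the arm holds its last target. There are 200 camera calls.

## Task

Fasten the vase saddle to the slotted strut where it now sits: take the orange-handled channel bolt from its wooden block, find the oblong hole in the saddle's blue tongue and let the bolt's hammer head down through it into the slot, press it against its spring, turn it a quarter turn either way and let it rise so that the head catches squarely under the strut's lips. Do not drag the saddle along the strut or force the bolt, leave the flask, the jar and the sanding block alone, and let go of the bolt at the end.

Things in the scene. Friction and masses are not known exactly. Their poses are not given: they have to be found in the camera images.
- strut: Steel slotted strut, 300 long (x), 41 wide (y), 41 high, fixed on the table; origin at its underside's centre, z up. Its upward slot, 18 wide, runs the whole length between lips 2.5 thick, whose 2 thick edges are turned down to 7 below the strut's top. Inside width 37, free depth 39. Four lugs 4 high and screw heads (8 high) lie beside it, 110 from the middle, out to 46 from its axis.
- bolt: Loose channel bolt, about 0.17 kg, 68 high, standing in the wooden block; origin at the centre of the head's underside, z up along the shank, x along both head and handle. Hammer head 31 (x) by 15 by 6, with turned-up ends 4 tall (9 wide, from 12.5 to 15.5 off the axis); shank 12 across; spring collar; orange handle 44 (x) by 14 (y), from 30 to 68 above the origin, gripped across its 14.
- bolt_head (a point): On the bolt's axis at the upper face of the head bar, 6 above the bolt's origin; same axes. Caught home, it lies 11 below the tongue's top. To turn, the turned-up ends must pass under the lips: it must be over 15 below the tongue's top. If square within about 15 degrees, the head then rises home when the push is eased, else it hangs on its ends, 4 lower.
- collar (a joint): How far the bolt's dark round collar (40 across, 5 thick) is pushed up the shank, m: 0 free (its underside 14 above the bolt's origin), 0.011 at the solid end. Its spring pushes with about 4 N at 0 and 0.75 N more per mm. On the tongue: over 7 mm (9 N) is needed to turn, 11 mm takes 12 N; caught home it stays at about 3 mm, hung up out of square at 7 mm.
- holder: Fixed wooden block 90 (x) by 60 (y) by 18 high, origin at the centre of its underside; in its middle a pocket 35 by 19, 12 deep, holds the bolt's head, handle along the block's x.
- flask: Loose turquoise flask with copper rims, 86 across, 165 high, on the table; origin at the centre of its foot. A bystander.
- jar: Loose lidded turquoise and copper jar, 76 across, 88 high; origin at the centre of its foot. A bystander.
- sander: Loose wooden sanding block 75 by 40 by 24 high; origin at the centre of its underside. A bystander.
- saddle_dish (a point): On the axis of the saddle's copper dish (88 across, its top 53 above the table), level with the blue tongue's upper side, 45 above the table; x along the strut, z up. The dish rides on the strut and the whole saddle slides along it only if pushed with over 8 N.
- saddle: The saddle; origin 4 below saddle_dish, same axes. From the dish its blue tongue, 4 thick, 41 wide, lies along the strut's top towards -x. Its oblong hole, 36 (x) by 18 (y), is right over the slot, its centre 88 to 112 from the dish's axis: set differently each time (then stiff) and not measured, so look, or feel for it by setting the head down every few mm. The tongue runs 60 past it.
There are look-alikes about, which are no part of the job. Of the things that look like the bolt, the middle-sized one is meant.

How it is judged:
On the way, in this order (a step that is already met when the one before it is completed fails the run):
1. the bolt's head has gone through the tongue into the slot, lying along it (z of bolt_head in the frame of strut below 0.039 m and y of bolt_head in the frame of strut between -0.008 and 0.008 m and x of bolt_head in the frame of saddle_dish between -0.13 and -0.07 m and angle between the x axis of bolt and the x axis of strut, either way round below 0.35 rad), for 0.1 s.
2. the head, pressed below the lips, has been turned across the slot (z of bolt_head in the frame of strut below 0.0355 m and y of bolt_head in the frame of strut between -0.008 and 0.008 m and x of bolt_head in the frame of saddle_dish between -0.13 and -0.07 m and angle between the x axis of bolt and the y axis of strut, either way round below 0.35 rad), for 0.1 s.
At the end, for the whole second after the job is handed in: The bolt is released, at rest and upright (7 degrees) in the tongue's hole, its head across the slot (within 17 degrees) and risen home under the lips (head bar 11 mm below the tongue's top, within 2.5 mm; collar held pressed 1.2 to 5 mm), the saddle within 12 mm of its start (angle between the x axis of bolt and the y axis of strut, either way round below 0.3 rad and z of bolt_head in the frame of strut between 0.0315 and 0.0365 m and y of bolt_head in the frame of strut between -0.008 and 0.008 m and x of bolt_head in the frame of saddle_dish between -0.13 and -0.07 m and value of joint collar between 0.0012 and 0.005 m and angle between bolt's own z axis and vertical below 0.12 rad and distance of saddle_dish from where it was at the start of the episode below 0.012 m and linear speed of bolt below 0.02 m/s); the robot touches nothing.
It fails at once if the flask is pushed more than 25 mm or tipped (distance of flask from where it was at the start of the episode above 0.025 m or angle between flask's own z axis and vertical above 0.35 rad).
It fails at once if the jar is pushed more than 25 mm or tipped (distance of jar from where it was at the start of the episode above 0.025 m or angle between jar's own z axis and vertical above 0.35 rad).
It fails at once if the sanding block is pushed more than 25 mm (distance of sander from where it was at the start of the episode above 0.025 m).
It fails at once if the bolt is forced against the strut with more than 60 N (contact force between bolt and strut above 60 N).
It also fails if it takes over 51 s, if anything falls off the work surface, if the arm or the gripper's body presses on something with over 40 N, if the wrist force passes 120 N, or if a joint passes its speed limit or range.

## Working session

There is one attempt and no reset: what is moved stays moved. The work goes in short steps, Python scripts to look and compute and a tool call to move; the robot and the scene stay as the last step left them, time stands still between calls to the robot, and variables do not carry over. Pictures are saved under pics/ and viewed, about 8 in all and at most 12, crops included, and the job is handed in when it is done.

Besides the shell and the picture viewer there is one more tool, called by a JSON object that holds its "op" and its "data", one argument or row to a line. apply_moves: Moves the arm, as the interface text tells. Its arguments: {"type":"object","properties":{"increments":{"type":"array","items":{"type":"array","items":{"type":"number"}}}},"required":["increments"]}

```bash
mkdir -p pics
cat > h.py <<'E'
import numpy as np, cv2
from station import env
def pose(f,s=None):
    if "rvec" in f:
        R=cv2.Rodrigues(np.array(f["rvec"],float))[0]; t=np.array(f["tvec"],float).ravel()
        return R.T, -R.T@t
    T=np.array(f["T_tool_cam"]); R=np.array(s["eef_rot"]); 
    return R@T[:3,:3], R@T[:3,3]+np.array(s["tool_pos"])
def cloud(f,s=None):
    R,o=pose(f,s); z=f["range_z"]; v,u=np.mgrid[:384,:512]
    P=np.stack([(u-f["cx"])/f["fx"]*z,(v-f["cy"])/f["fy"]*z,z],-1)@R.T+o
    P[z<=0]=np.nan; return P
def pix(f,p,s=None):
    R,o=pose(f,s); c=(np.array(p)-o)@R; return c[0]/c[2]*f["fx"]+f["cx"],c[1]/c[2]*f["fy"]+f["cy"]
E
python3 - <<'E'
from h import *
s=env.sense(); print(s["clock"],s["tool_pos"],s["eef_rot"])
im=[]
for n in ("scene","side"):
    f=env.grab_frame(n); im.append(f["image"]); print(n,pose(f)[1])
    cv2.imwrite(f"pics/{n}0.png",cv2.resize(f["image"],(800,600),interpolation=cv2.INTER_CUBIC))
    for l in ("bolt","holder","saddle","strut","flask","jar","sander"):
        for d in env.search_frame(f,l): print(l,round(d["score"],2),np.round(d["position"],3),np.round(pix(f,d["position"])))
E
```

```text
0.0 [5.99270289e-01 6.91496547e-05 1.94121530e-01] [[ 4.85670262e-05  9.99998421e-01 -1.77648022e-03]
 [ 9.99999976e-01 -4.81903785e-05  2.12061277e-04]
 [ 2.11975333e-04 -1.77649047e-03 -9.99998400e-01]]
scene [ 1.26607747 -0.0417236   0.64515668]
bolt 0.82 [ 0.332 -0.149  0.055] [215. 146.]
bolt 0.66 [ 0.465 -0.111  0.05 ] [228. 181.]
bolt 0.59 [ 0.461 -0.016  0.028] [273. 189.]
holder 0.58 [ 0.486 -0.112  0.016] [228. 201.]
saddle 0.84 [0.631 0.176 0.051] [381. 235.]
strut 0.92 [0.638 0.166 0.043] [375. 241.]
strut 0.73 [0.629 0.177 0.052] [381. 233.]
flask 0.94 [ 0.511 -0.288  0.082] [139. 183.]
jar 0.81 [ 0.618 -0.154  0.059] [201. 227.]
sander 0.79 [ 0.696 -0.022  0.022] [273. 272.]
sander 0.43 [ 0.484 -0.11   0.016] [230. 200.]
side [0.34641089 0.43918245 0.48967924]
bolt 0.96 [ 0.327 -0.137  0.052] [362. 179.]
bolt 0.76 [ 0.455 -0.007  0.031] [280. 214.]
bolt 0.67 [ 0.457 -0.109  0.052] [294. 173.]
bolt 0.21 [ 0.459 -0.099  0.021] [291. 187.]
holder 0.64 [ 0.446 -0.096  0.017] [296. 191.]
saddle 0.61 [0.618 0.175 0.048] [148. 259.]
strut 0.79 [0.562 0.185 0.041] [176. 277.]
strut 0.67 [ 0.487 -0.275  0.084] [301. 118.]
flask 0.85 [ 0.485 -0.273  0.082] [302. 119.]
jar 0.81 [ 0.591 -0.138  0.056] [238. 151.]
jar 0.38 [ 0.448 -0.093  0.013] [295. 193.]
sander 0.91 [ 0.675 -0.014  0.026] [177. 188.]
```

View pics/scene0.png

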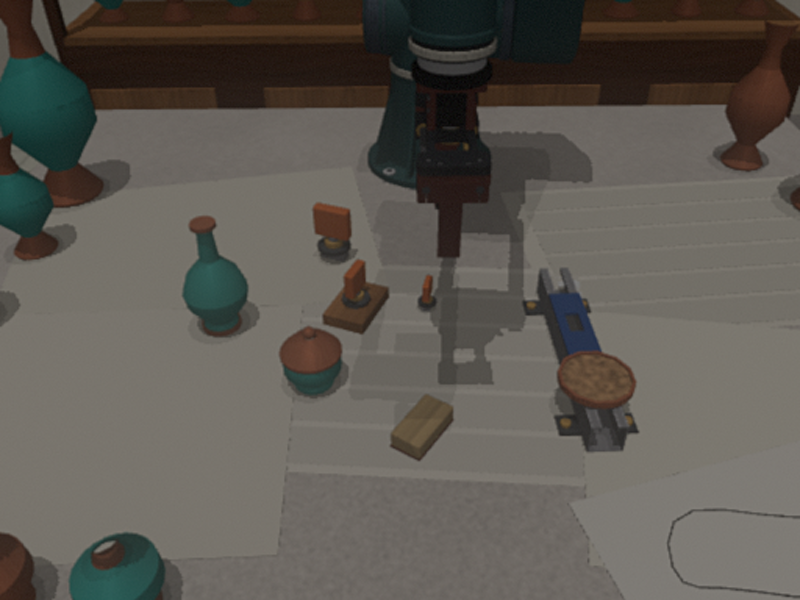

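View pics/side0.png

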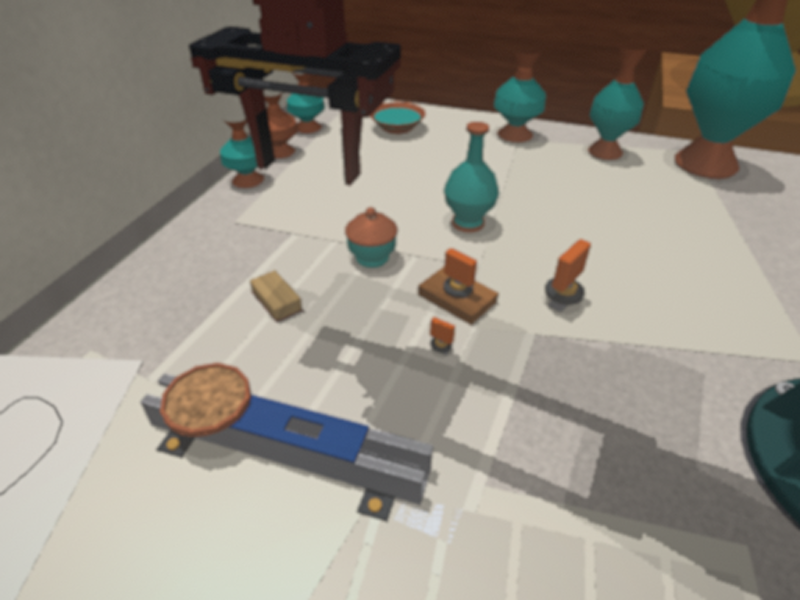

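The scene shows three orange-handled bolts. In the 800x600 scene view they are the large one standing free at (331,225), the one in the wooden block at (355,285), and a small one at (427,292). The one in the block is middle-sized and stands where the task says, so it is the one meant. The tongue's hole is at about (575,323). Next I measure from the clouds and check with a crop.

Run:
```python
from h import *
A={};C=[]
for n in ("scene","side"):
    f=env.grab_frame(n); P=cloud(f); im=f["image"]; hsv=cv2.cvtColor(im,cv2.COLOR_BGR2HSV)
    x,y,z=np.moveaxis(P,-1,0)
    org=(hsv[...,0]<14)&(hsv[...,1]>150)&(z>.025)&(z<.11)
    for c,r in (((.46,-.11),.06),((.33,-.145),.06),((.458,-.01),.04)):
        m=org&(np.hypot(x-c[0],y-c[1])<r); q=P[m]
        print(n,"orange",m.sum(),"min",q.min(0).round(3),"max",q.max(0).round(3))
        top=q[q[:,2]>q[:,2].max()-.006][:,:2]; r_=cv2.minAreaRect(q[:,:2].astype(np.float32)); print("  top mean",top.mean(0).round(4),"rect",np.round(r_[0],4),np.round(r_[1],4),round(r_[2],1))
    if n=="scene": c=im[150:230,180:300]
    else: c=im[140:230,220:390]
    C.append(cv2.resize(c,(700,290),interpolation=cv2.INTER_CUBIC))
    bl=(hsv[...,0]>100)&(hsv[...,0]<130)&(hsv[...,1]>100)&(np.abs(z-.045)<.008)&(y>.05)
    q=P[bl]; r_=cv2.minAreaRect(q[:,:2].astype(np.float32)); print(n,"blue",bl.sum(),np.round(r_[0],4),np.round(r_[1],4),r_[2],"z",np.median(q[:,2]))
    # hole contour in blue mask, projected on z=.045
    M=cv2.morphologyEx(bl.astype(np.uint8),cv2.MORPH_OPEN,np.ones((2,2)))
    cs,h=cv2.findContours(M,cv2.RETR_CCOMP,cv2.CHAIN_APPROX_NONE)
    R,o=pose(f)
    for k,cc in enumerate(cs):
        if len(cc)<12: continue
        uv=cc[:,0].astype(float); d=np.c_[(uv[:,0]-f["cx"])/f["fx"],(uv[:,1]-f["cy"])/f["fy"],np.ones(len(uv))]@R.T
        w=o+d*((.045-o[2])/d[:,2:]); r_=cv2.minAreaRect(w[:,:2].astype(np.float32))
        print("  contour hole" if h[0,k,3]>=0 else "  outer",len(cc),np.round(r_[0],4),np.round(r_[1],4),round(r_[2],1))
cv2.imwrite("pics/crop1.png",np.vstack(C))
f=env.grab_frame("wrist"); print(f["T_tool_cam"],f["fx"])
```

```text
scene orange 81 min [ 0.445 -0.125  0.046] max [ 0.482 -0.103  0.076]
  top mean [ 0.4644 -0.1146] rect [ 0.4635 -0.1148] [0.0099 0.0404] 66.0
scene orange 92 min [ 0.319 -0.181  0.046] max [ 0.344 -0.131  0.092]
  top mean [ 0.3306 -0.155 ] rect [ 0.3293 -0.1553] [0.0498 0.0147] 66.8
scene orange 44 min [ 0.443 -0.021  0.025] max [ 0.472 -0.012  0.049]
  top mean [ 0.4584 -0.0164] rect [ 0.4576 -0.0161] [0.0059 0.0295] 76.1
scene blue 606 [0.5403 0.1676] [0.1177 0.0403] 2.0937817096710205 z 0.045286436849438616
  outer 108 [0.5431 0.1695] [0.1143 0.0393] 2.2
  contour hole 40 [0.5444 0.1697] [0.043  0.0227] 2.6
side orange 290 min [ 0.439 -0.121  0.04 ] max [ 0.479 -0.098  0.075]
  top mean [ 0.4572 -0.1078] rect [ 0.4582 -0.1089] [0.0126 0.0412] 66.6
side orange 295 min [ 0.31  -0.177  0.044] max [ 0.339 -0.121  0.09 ]
  top mean [ 0.3242 -0.1486] rect [ 0.3244 -0.149 ] [0.0548 0.0151] 67.8
side orange 137 min [ 0.439 -0.017  0.026] max [ 0.464 -0.004  0.048]
  top mean [ 0.4513 -0.0103] rect [ 0.4516 -0.0111] [0.0093 0.0268] 77.0
side blue 1584 [0.5421 0.1723] [0.1262 0.0414] 2.5450189113616943 z 0.04438362629931389
  outer 192 [0.5395 0.1739] [0.1262 0.0399] 2.6
  contour hole 61 [0.5361 0.1732] [0.0382 0.0205] 1.8
[[ 5.03227191e-04 -9.66592907e-01 -2.56316015e-01  7.04358941e-02]
 [ 9.99999150e-01  7.94662772e-04 -1.03344551e-03  4.22585591e-04]
 [ 1.20260590e-03 -2.56315277e-01  9.66592485e-01 -1.91039232e-01]
 [ 0.00000000e+00  0.00000000e+00  0.00000000e+00  1.00000000e+00]] 290.04956901260744
```

View pics/crop1.png

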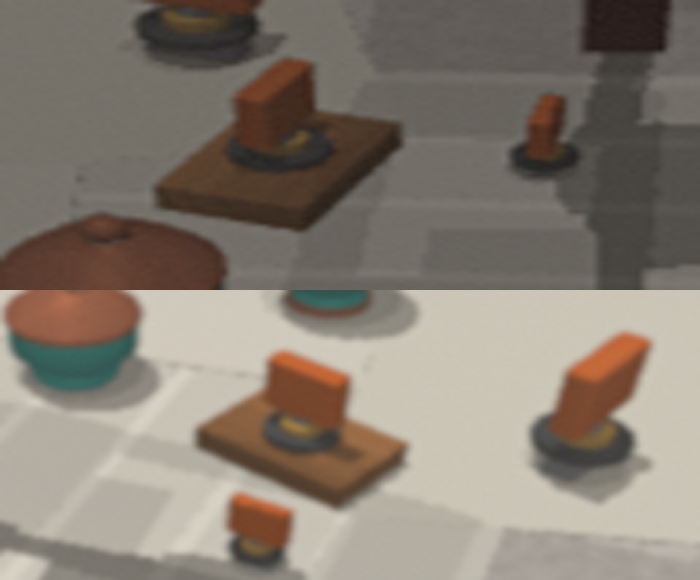

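The crop confirms the choice: the block's bolt is between the other two in size, with its top at about 75 mm (74 expected). I'll look at the hole first from above with the tool aligned to the strut, then look at the bolt from the same relative pose so calibration errors cancel.

{"op": "apply_moves", "data": {
  "increments": [
    [60,0.3,-0.1,0.1,0],
    [60,0.3,-0.1,0.1,0],
    [60,0.3,-0.1,0.1,0],
    [60,0.25,-0.1,0.05,0],
    [60,0,0,0,-1],
    [60,0,0,0,-1],
    [60,0,0,0,-1],
    [60,0,0,0,-1],
    [60,0,0,0,-1],
    [60,0,0,0,-1],
    [60,0,0,0,-1],
    [60,0,0,0,-1],
    [60,0,0,0,-1],
    [60,0,0,0,-1],
    [60,0,0,0,-1],
    [60,0,0,0,-1],
    [60,0,0,0,-1],
    [60,0,0,0,-1],
    [60,0,0,0,-1],
    [60,0,0,0,-1]
  ]
}}

```text
clock: 2.95
tool_pos: [0.5401, 0.1725, 0.1425]
eef_rot: [[-0.959, 0.284, 0.0], [0.284, 0.959, 0.0], [-0.0, 0.0, -1.0]]
contact_force: [0.4, -0.7, -0.5]
gripper_width: 0.0599
```

{"op": "apply_moves", "data": {
  "increments": [
    [60,0,0,0,-1],
    [60,0,0,0,-1],
    [60,0,0,0,-1],
    [60,0,0,0,-1],
    [60,0,0,0,0],
    [60,0,0,0,0],
    [60,0,0,0,0]
  ]
}}

```text
clock: 3.65
tool_pos: [0.54, 0.1725, 0.1425]
eef_rot: [[-1.0, -0.028, -0.0], [-0.028, 1.0, 0.0], [0.0, 0.0, -1.0]]
contact_force: [0.3, -0.9, -0.8]
gripper_width: 0.0603
```

```bash
cat >> h.py <<'E'
def onplane(f,s,uv,z):
    R,o=pose(f,s); uv=np.asarray(uv,float); d=np.c_[(uv[:,0]-f["cx"])/f["fx"],(uv[:,1]-f["cy"])/f["fy"],np.ones(len(uv))]@R.T
    return o+d*((z-o[2])/d[:,2:])
E
python3 - <<'E'
from h import *
s=env.sense(); f=env.grab_frame("wrist"); im=f["image"]; print(s["clock"],np.round(s["tool_pos"],4),np.round(s["eef_rot"],4).tolist(),s["joint_pos"])
cv2.imwrite("pics/w1.png",cv2.resize(im,(768,576)))
P=cloud(f,s); hsv=cv2.cvtColor(im,cv2.COLOR_BGR2HSV)
bl=(hsv[...,0]>100)&(hsv[...,0]<130)&(hsv[...,1]>90)&(np.abs(P[...,2]-.045)<.008)
print("z blue",np.median(P[bl][:,2]),bl.sum())
cs,h=cv2.findContours(bl.astype(np.uint8),cv2.RETR_CCOMP,cv2.CHAIN_APPROX_NONE)
Rt=np.array(s["eef_rot"])
for k,cc in enumerate(cs):
    if len(cc)<25: continue
    w=onplane(f,s,cc[:,0],.045); r=cv2.minAreaRect(w[:,:2].astype(np.float32)); c=np.r_[r[0],.045]
    print("hole" if h[0,k,3]>=0 else "outer",len(cc),np.round(r[0],4),np.round(r[1],4),round(r[2],2),"tool frame",np.round(Rt.T@(c-s["tool_pos"]),4))
E
```

```text
3.65 [0.54   0.1725 0.1425] [[-0.9996, -0.0277, -0.0], [-0.0277, 0.9996, 0.0], [0.0, 0.0, -1.0]] [ 1.87359802e-01  3.64680266e-01  1.64527534e+00  4.77771952e-05
  1.13166837e+00 -1.41115207e+00]
z blue 0.04632843345868792 4007
outer 318 [0.5439 0.1715] [0.1283 0.0401] 2.67 tool frame [-0.0039 -0.0011  0.0975]
hole 102 [0.5391 0.1712] [0.0369 0.0202] 2.02 tool frame [ 0.0009 -0.0013  0.0975]
```

View pics/w1.png

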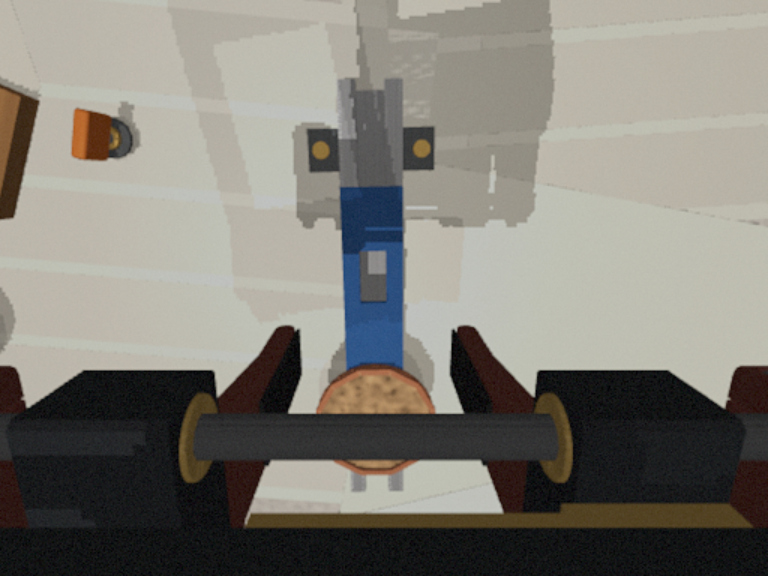

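The wrist view shows the tongue's hole at (374,275), world (0.539, 0.171), yaw about 2.3°. Now over the bolt in the same relative pose.

{"op": "apply_moves", "data": {
  "increments": [
    [60,0.084,-0.27,-0.03,0],
    [60,0.084,-0.27,-0.03,0],
    [60,0.084,-0.27,-0.03,0],
    [60,0.084,-0.27,-0.03,0],
    [60,0.084,-0.27,-0.03,0],
    [60,0.084,-0.27,-0.03,0],
    [60,0.083,-0.26,-0.02,0],
    [60,0,0,0,1],
    [60,0,0,0,1],
    [60,0,0,0,1],
    [60,0,0,0,1],
    [60,0,0,0,1],
    [60,0,0,0,0.6],
    [60,0,0,0,0],
    [60,0,0,0,0],
    [60,0,0,0,0]
  ]
}}

```text
clock: 5.3
tool_pos: [0.4602, -0.112, 0.1725]
eef_rot: [[-0.914, 0.406, -0.0], [0.406, 0.914, -0.0], [0.0, -0.0, -1.0]]
contact_force: [0.6, 0.3, -0.1]
gripper_width: 0.0602
```

Run:
```python
from h import *
s=env.sense(); f=env.grab_frame("wrist"); im=f["image"]; print(s["clock"],np.round(s["tool_pos"],4),np.round(s["eef_rot"],4).tolist(),s["contact_force"])
P=cloud(f,s); hsv=cv2.cvtColor(im,cv2.COLOR_BGR2HSV); Rt=np.array(s["eef_rot"])
near=np.hypot(P[...,0]-.46,P[...,1]+.112)<.05
org=(hsv[...,0]<14)&(hsv[...,1]>130)&near
top=org&(P[...,2]>.068)&(P[...,2]<.082)
print("z top",np.median(P[top][:,2]),top.sum(),org.sum())
cs,h=cv2.findContours(top.astype(np.uint8),cv2.RETR_EXTERNAL,cv2.CHAIN_APPROX_NONE)
cc=max(cs,key=len); w=onplane(f,s,cc[:,0],.074); t=(w-s["tool_pos"])@Rt
r=cv2.minAreaRect(t[:,:2].astype(np.float32)); print("tool-frame rect",np.round(r[0],4),np.round(r[1],4),round(r[2],2),"world",np.round(w.mean(0),4))
v=im.copy(); cv2.drawContours(v,[cc],-1,(255,255,0),1); cv2.imwrite("pics/w2.png",cv2.resize(v,(768,576)))
```

```text
5.3 [ 0.4602 -0.112   0.1725] [[-0.9139, 0.4059, -0.0001], [0.4059, 0.9139, -0.0], [0.0001, -0.0001, -1.0]] [ 0.61677784  0.30239312 -0.14753744]
z top 0.07502900624528713 513 3282
tool-frame rect [ 0.0014 -0.0006] [0.0136 0.0441] 88.04 world [ 0.4582 -0.112   0.074 ]
```

View pics/w2.png

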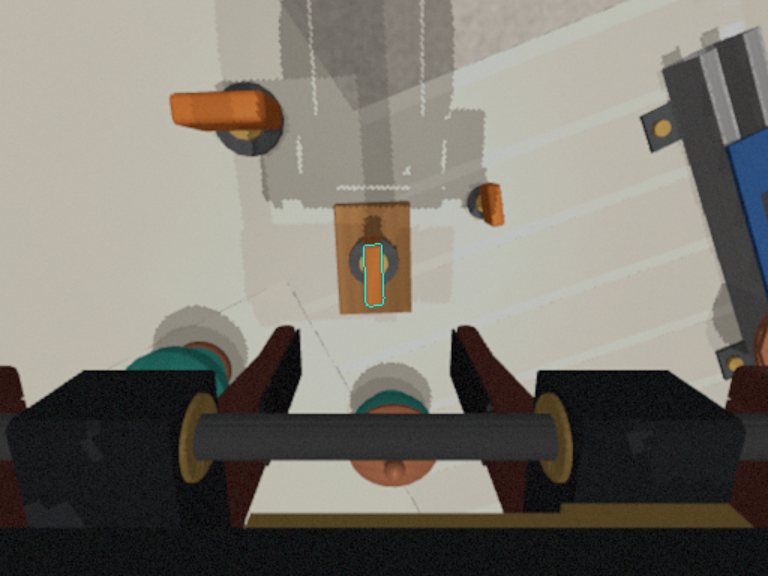

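The picture shows the handle centred at (374,275), with the outline 44 x 13.6 mm as specified. Offset from the tool axis is about 1.5 mm. Descending to grasp.

{"op": "apply_moves", "data": {
  "increments": [
    [60,0.009,-0.004,0.25,-0.25],
    [60,0,0,0.25,0],
    [60,0,0,0.2,0],
    [60,0,0,0.12,0],
    [60,0,0,0.05,0],
    [40,0,0,0,0],
    [20,0,0,0,0],
    [8,0,0,0,0],
    [8,0,0,0,0],
    [8,0,0,0,0],
    [8,0,0,0,0],
    [8,0,0,0,0]
  ]
}}

```text
clock: 6.55
tool_pos: [0.459, -0.1121, 0.0423]
eef_rot: [[-0.922, 0.388, 0.001], [0.388, 0.922, -0.0], [-0.001, -0.0, -1.0]]
contact_force: [-0.1, -0.0, 2.1]
gripper_width: 0.0133
```

{"op": "apply_moves", "data": {
  "increments": [
    [8,0,0,-0.1,0],
    [8,0,0,-0.2,0],
    [8,0,0,-0.2,0],
    [8,0,0,-0.17,0],
    [8,0,0,0,-1],
    [8,0,0,0,-1],
    [8,0,0,0,-1],
    [8,0,0,0,-1],
    [8,0,0,0,-1],
    [8,0,0,0,-0.5],
    [8,-0.087,0.267,0,0],
    [8,-0.087,0.267,0,0],
    [8,-0.087,0.267,0,0],
    [8,-0.087,0.267,0,0],
    [8,-0.087,0.267,0,0],
    [8,-0.087,0.267,0,0],
    [8,-0.087,0.264,0,0],
    [8,0,0,0,0],
    [8,0,0,0,0],
    [8,0,0,0,0]
  ]
}}

```text
clock: 8.55
tool_pos: [0.5376, 0.1706, 0.142]
eef_rot: [[-0.999, -0.041, -0.002], [-0.041, 0.999, -0.001], [0.002, -0.001, -1.0]]
contact_force: [0.2, 0.1, -0.9]
gripper_width: 0.0135
```

Run:
```python
from h import *
s=env.sense(); f=env.grab_frame("wrist"); im=f["image"]; Rt=np.array(s["eef_rot"]); print(s["clock"],np.round(s["tool_pos"],4),"yaw y",np.degrees(np.arctan2(Rt[1,1],Rt[0,1])),s["contact_force"],s["gripper_width"])
P=cloud(f,s); hsv=cv2.cvtColor(im,cv2.COLOR_BGR2HSV)
near=np.hypot(P[...,0]-.54,P[...,1]-.171)<.05
top=(hsv[...,0]<14)&(hsv[...,1]>130)&near&(P[...,2]>.12)
zt=np.nanmax(P[...,2][top]) if top.any() else 0; print("top z",zt,top.sum())
# strut yaw + lateral line from blue tongue edges
bl=(hsv[...,0]>100)&(hsv[...,0]<130)&(hsv[...,1]>90)&(np.abs(P[...,2]-.045)<.008)
cs,h=cv2.findContours(bl.astype(np.uint8),cv2.RETR_EXTERNAL,cv2.CHAIN_APPROX_NONE); cc=max(cs,key=len)
w=onplane(f,s,cc[:,0],.045); w=w[(w[:,0]<.565)]
ym=np.median(w[:,1]); 
for sg in (1,-1):
    e=w[(w[:,1]-ym)*sg>.012]; e=e[(e[:,0]>e[:,0].min()+.008)]; p=np.polyfit(e[:,0]-.54,e[:,1],1); print("edge",len(e),"y at .54",p[1],"ang",np.degrees(np.arctan(p[0])))
cv2.imwrite("pics/w3.png",cv2.resize(im,(768,576)))
g=env.grab_frame("side"); cv2.imwrite("pics/s3.png",cv2.resize(g["image"][150:350,60:327],(800,600),interpolation=cv2.INTER_CUBIC))
```

```text
8.55 [0.5376 0.1706 0.142 ] yaw y 92.35282435980504 [ 0.19230718  0.10612809 -0.86310261] 0.01349695992971994
top z 0.2905142088030357 2992
edge 64 y at .54 0.1895881231068198 ang 0.3234206539263595
edge 62 y at .54 0.15275049898866644 ang 4.273216137413202
```

View pics/w3.png

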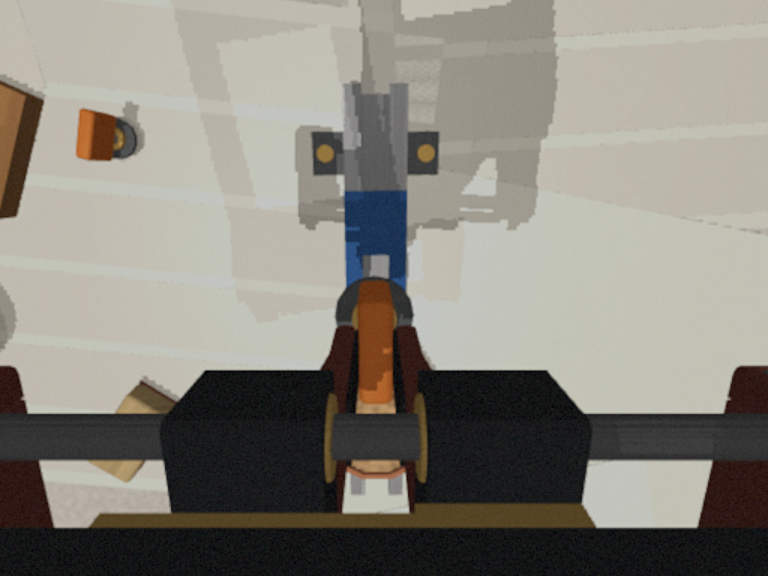

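Both views agree: hole and handle are on the same line (column ~375), hole yaw 2.3°. Descending to just above the tongue, then slowly.

{"op": "apply_moves", "data": {
  "increments": [
    [8,-0.01,0.004,0.15,0],
    [8,0,0,0.15,0],
    [8,0,0,0.08,0],
    [8,0,0,0,0],
    [8,0,0,0,0]
  ]
}}

```text
clock: 9.15
tool_pos: [0.5401, 0.1717, 0.0858]
eef_rot: [[-0.999, -0.041, -0.0], [-0.041, 0.999, -0.0], [0.0, -0.0, -1.0]]
contact_force: [0.9, -0.4, -1.7]
gripper_width: 0.0133
```

{"op": "apply_moves", "data": {
  "increments": [
    [8,0,0,0.013,0],
    [8,0,0,0.013,0],
    [8,0,0,0.013,0],
    [8,0,0,0,0]
  ]
}}

```text
clock: 9.55
tool_pos: [0.5399, 0.1722, 0.0796]
eef_rot: [[-0.999, -0.041, -0.0], [-0.041, 0.999, -0.0], [0.0, -0.0, -1.0]]
contact_force: [-0.3, -0.3, -1.1]
gripper_width: 0.0133
```

{"op": "apply_moves", "data": {
  "increments": [
    [8,0,-0.002,0.013,0],
    [8,0,0,0.013,0],
    [8,0,0,0,0]
  ]
}}

```text
clock: 9.85
tool_pos: [0.5397, 0.1718, 0.0754]
eef_rot: [[-0.999, -0.041, -0.001], [-0.041, 0.999, -0.0], [0.001, -0.0, -1.0]]
contact_force: [-0.1, -0.4, -1.9]
gripper_width: 0.0135
```

Head is below the tongue's top with no contact force. Continuing.

{"op": "apply_moves", "data": {
  "increments": [
    [8,0,0,0.013,0],
    [8,0,0,0.013,0],
    [8,0,0,0.013,0],
    [8,0,0,0,0]
  ]
}}

```text
clock: 10.25
tool_pos: [0.5396, 0.1718, 0.0695]
eef_rot: [[-0.999, -0.041, -0.001], [-0.041, 0.999, -0.0], [0.001, -0.0, -1.0]]
contact_force: [0.7, 0.6, -1.5]
gripper_width: 0.0135
```

{"op": "apply_moves", "data": {
  "increments": [
    [8,0,0,0.013,0],
    [8,0,0,0.013,0],
    [8,0,0,0,0],
    [8,0,0,0,0]
  ]
}}

```text
clock: 10.65
tool_pos: [0.5403, 0.1718, 0.0663]
eef_rot: [[-0.999, -0.041, 0.001], [-0.041, 0.999, -0.0], [-0.001, -0.0, -1.0]]
contact_force: [0.1, -1.8, 4.8]
gripper_width: 0.0137
```

Collar is on the tongue, spring at about 6 N. Press to about 9.5 mm.

{"op": "apply_moves", "data": {
  "increments": [
    [8,0,0,0.013,0],
    [8,0,0,0.013,0],
    [8,0,0,0.01,0],
    [8,0,0,0,0],
    [8,0,0,0,0]
  ]
}}

```text
clock: 11.15
tool_pos: [0.5402, 0.1717, 0.0609]
eef_rot: [[-0.999, -0.041, 0.001], [-0.041, 0.999, -0.0], [-0.001, -0.0, -1.0]]
contact_force: [-1.4, -2.1, 7.3]
gripper_width: 0.0134
```

{"op": "apply_moves", "data": {
  "increments": [
    [8,0,0,0.012,0],
    [8,0,0,0.01,0],
    [8,0,0,0,0],
    [8,0,0,0,0]
  ]
}}

```text
clock: 11.55
tool_pos: [0.5402, 0.1716, 0.0579]
eef_rot: [[-0.999, -0.041, 0.001], [-0.041, 0.999, -0.0], [-0.001, -0.0, -1.0]]
contact_force: [-1.6, -2.4, 10.1]
gripper_width: 0.0134
```

{"op": "apply_moves", "data": {
  "increments": [
    [8,0,0,0,0.8],
    [8,0,0,0,0.8],
    [8,0,0,0,0.8],
    [8,0,0,0,0.8],
    [8,0,0,0,0.8],
    [8,0,0,0,0.8],
    [8,0,0,0,0]
  ]
}}

```text
clock: 12.25
tool_pos: [0.5409, 0.1724, 0.0581]
eef_rot: [[-0.941, 0.338, 0.002], [0.338, 0.941, 0.001], [-0.001, 0.002, -1.0]]
contact_force: [-1.6, -0.3, 8.8]
gripper_width: 0.0135
```

{"op": "apply_moves", "data": {
  "increments": [
    [8,0,0,0,0.8],
    [8,0,0,0,0.8],
    [8,0,0,0,0.8],
    [8,0,0,0,0.8],
    [8,0,0,0,0.8],
    [8,0,0,0,0.8],
    [8,0,0,0,0]
  ]
}}

```text
clock: 12.95
tool_pos: [0.5414, 0.1725, 0.0583]
eef_rot: [[-0.746, 0.666, 0.003], [0.666, 0.746, 0.001], [-0.001, 0.003, -1.0]]
contact_force: [-1.0, -0.3, 9.3]
gripper_width: 0.0135
```

```bash
python3 -c "
from station import env
s=env.sense(); print(s['contact_force'],s['ft_torque'],s['joint_pos'])"
```

```text
[-0.97432439 -0.32126364  9.28550451] [ 0.1570467  -0.01096338  0.06094218] [ 1.86474224e-01  4.69123361e-01  1.72526556e+00  7.38649287e-04
  9.44260882e-01 -6.56128703e-01]
```

{"op": "apply_moves", "data": {
  "increments": [
    [8,0,0,0,0.8],
    [8,0,0,0,0.8],
    [8,0,0,0,0.8],
    [8,0,0,0,0.8],
    [8,0,0,0,0.8],
    [8,0,0,0,0.8],
    [8,0,0,0,0.8],
    [8,0,0,0,0.8],
    [8,0,0,0,0.8],
    [8,0,0,0,0.8],
    [8,0,0,0,0.8],
    [8,0,0,0,0.8],
    [8,0,0,0,0.4],
    [8,0,0,0,0],
    [8,0,0,0,0]
  ]
}}

```text
clock: 14.45
tool_pos: [0.5418, 0.1725, 0.0584]
eef_rot: [[-0.044, 0.999, 0.004], [0.999, 0.044, 0.001], [0.001, 0.004, -1.0]]
contact_force: [-0.6, 0.9, 8.5]
gripper_width: 0.0135
```

Run:
```python
from h import *
s=env.sense(); R=np.array(s["eef_rot"]); print(s["contact_force"],s["ft_torque"],"yaw y",np.degrees(np.arctan2(R[1,1],R[0,1])))
g=env.grab_frame("side"); cv2.imwrite("pics/s4.png",cv2.resize(g["image"][200:350,80:280],(800,600),interpolation=cv2.INTER_CUBIC))
```

```text
[-0.58110968  0.92054165  8.49398789] [ 0.02795248 -0.03959579  0.06750203] yaw y 2.5218385632337457
```

View pics/s4.png

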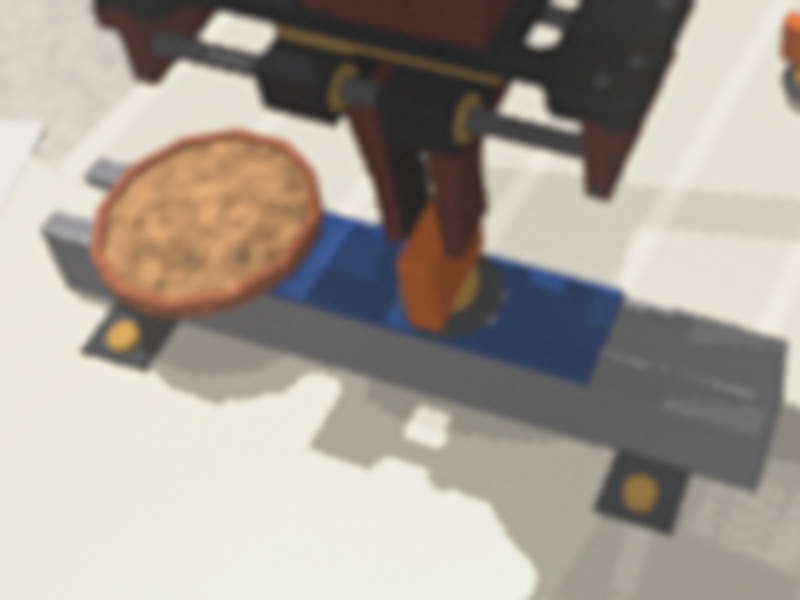

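The side view shows the handle across the strut at (425,270), the collar flat on the tongue and the saddle in place. Now easing up.

{"op": "apply_moves", "data": {
  "increments": [
    [8,0,0,-0.01,0],
    [8,0,0,-0.01,0],
    [8,0,0,-0.01,0],
    [8,0,0,-0.006,0],
    [8,0,0,0,0],
    [8,0,0,0,0]
  ]
}}

```text
clock: 15.1
tool_pos: [0.5417, 0.1725, 0.0634]
eef_rot: [[-0.044, 0.999, 0.003], [0.999, 0.044, 0.001], [0.001, 0.003, -1.0]]
contact_force: [0.8, 1.5, 5.7]
gripper_width: 0.0138
```

{"op": "apply_moves", "data": {
  "increments": [
    [8,0,0,-0.006,0],
    [8,0,0,0,0],
    [8,0,0,0,0]
  ]
}}

```text
clock: 15.4
tool_pos: [0.5416, 0.1723, 0.0641]
eef_rot: [[-0.044, 0.999, 0.003], [0.999, 0.044, 0.001], [0.001, 0.003, -1.0]]
contact_force: [2.8, 2.3, 5.0]
gripper_width: 0.0132
```

{"op": "apply_moves", "data": {
  "increments": [
    [20,0,0,0,0],
    [30,0,0,0,0],
    [45,0,0,0,0],
    [45,0,0,0,0],
    [45,0,0,-0.1,0],
    [45,0,0,-0.2,0],
    [45,0,0,-0.3,0],
    [45,0,0,-0.3,0],
    [45,0,0,0,0],
    [45,0,0,0,0],
    [45,0,0,0,0]
  ]
}}

```text
clock: 16.5
tool_pos: [0.5385, 0.1715, 0.197]
eef_rot: [[-0.044, 0.999, -0.003], [0.999, 0.044, -0.001], [-0.0, -0.003, -1.0]]
contact_force: [0.2, -0.0, -0.9]
gripper_width: 0.0448
```

Run:
```python
from h import *
s=env.sense(); print(s["clock"],s["tool_pos"],s["contact_force"])
f=env.grab_frame("wrist"); im=f["image"]; P=cloud(f,s); hsv=cv2.cvtColor(im,cv2.COLOR_BGR2HSV)
m=(hsv[...,0]<14)&(hsv[...,1]>130)&(np.hypot(P[...,0]-.541,P[...,1]-.172)<.04)&(P[...,2]>.08)&(P[...,2]<.11)
q=P[m]; top=q[q[:,2]>np.percentile(q[:,2],90)-.006]; r=cv2.minAreaRect(top[:,:2].astype(np.float32)); print("handle top z",np.median(top[:,2]),"(96 expected)",r)
for n in ("side","scene"):
    g=env.grab_frame(n)
    for l in ("saddle","flask","jar","sander"): print(n,l,[np.round(d["position"],3) for d in env.search_frame(g,l)[:1]])
    if n=="side": cv2.imwrite("pics/s5.png",cv2.resize(g["image"][200:350,80:280],(800,600),interpolation=cv2.INTER_CUBIC)); Q=cloud(g); h2=cv2.cvtColor(g["image"],cv2.COLOR_BGR2HSV); k=(h2[...,0]<14)&(h2[...,1]>150)&(np.hypot(Q[...,0]-.541,Q[...,1]-.172)<.04)&(Q[...,2]>.055); print("side handle zmax",np.sort(Q[...,2][k])[-8:])
```

```text
16.5 [0.53853603 0.17150441 0.19699158] [ 0.22590573 -0.03849305 -0.94351724]
handle top z 0.09722383714157934 (96 expected) ((0.5417152643203735, 0.1736336052417755), (0.013317148201167583, 0.04172143340110779), 2.350804090499878)
side saddle [array([0.625, 0.173, 0.05 ])]
side flask [array([ 0.484, -0.273,  0.08 ])]
side jar [array([ 0.588, -0.135,  0.048])]
side sander [array([ 0.674, -0.015,  0.022])]
side handle zmax [0.09638042 0.09640463 0.09643734 0.09644841 0.09646913 0.09651536
 0.09674469 0.09703836]
scene saddle [array([0.64 , 0.175, 0.05 ])]
scene flask [array([ 0.507, -0.291,  0.082])]
scene jar [array([ 0.62 , -0.158,  0.059])]
scene sander [array([ 0.695, -0.022,  0.023])]
```

View pics/s5.png

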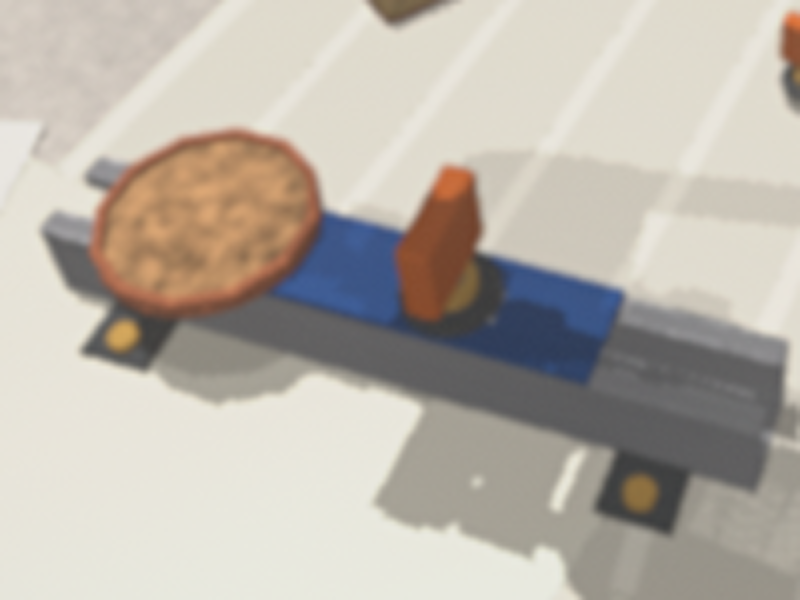

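The bolt stands upright and square across the tongue at (440,250). The dish is at side pixel (132,255), the same as at the start. Handing in.

```bash
python3 -c "
from station import env
env.sign_off()"
```

```text
the job is handed in; nothing more can be done
```

The saddle is fastened to the strut and the job is handed in; no verdict was given. I took the middle-sized bolt from the wooden block and lowered its head through the tongue's hole without touching the edges. I pressed the spring about 9.5 mm, turned the bolt a quarter turn, eased it up and let go at about 16 s.

Last checks:
- **Height:** the handle's top is at 96.4 mm in the side view and 97.2 mm in the wrist view. Home is 96 mm; hung up out of square would be 92 mm.
- **Squareness:** the handle lies across the strut at 2.35°, against a strut yaw of about 2.3°.
- **Saddle:** in the side view the dish is at the same pixel as at the start. The network's saddle position changed by 7 to 9 mm, probably because the bolt now covers part of the tongue.
- **Flask, jar and sanding block:** their network positions agree with the start to within a few mm, except 11 mm in the jar's height in the side view. I put that down to network noise, because the robot's planned path kept clear of all three.
- **Collar:** I did not measure its position directly. Just before release the spring force and TCP height both put it at about 3 mm.

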